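# Index the magnifier of a plate-reading stand over the next plate

## Task

The magnifier of the reading stand is locked over the middle agar plate, which has been counted. Hook one fingertip through the pull ring on the tail of its arm, lift the spring index pin out of its hole, swing the arm one hole so that the lens stands over the plate still to be read (not over the pad where the roll of tape lies), and let the pin drop fully home again. Do not pinch the ring, do not touch the lens glass, and leave the plates, the tape and the things around the stand where they are.

Things in the scene. Friction and masses are not known exactly. Their poses are not given: they have to be found in the camera images.
- stand: The reading stand, fixed to the bench: white rounded foot with a steel column for the arm. Origin on the column's (pivot) axis at bench height; at yaw 0 x points away from the robot, y left. Three light pads on the left: white discs 96 mm across, top 14 mm above the bench, centres 180 mm from the axis at bearings (from x toward y) 2.75 rad (near pad), 2.15 (middle) and 1.55 (far pad)
- pivot (a point): Point on the upright pivot axis, 100 mm above the bench, axes as the stand's. On it a black hub knob, 34 mm across, ends 119 mm above the bench. The grey bell-crank arm is level, its top also at 100 mm: one limb, to the left, carries the magnifier (black ring, 110 mm outer diameter); the other, the tail (30 mm wide, 125 mm long, toward the robot), carries the index pin 110 mm from the axis
- swing_arm (a joint): Angle of the grey arm about the pivot, rad, anticlockwise from above positive: 0 with the lens over the middle pad (the start), +0.60 over the near pad, -0.60 over the far pad; stops at +-0.70. The lens comes nearer when the tail goes right. Unlocked, it swings with about 1 N at the ring and stays where it is left
- index_pin (a joint): Lift of the spring index pin, m: 0 home in a hole, 0.016 at its upper stop. Rises straight up, springs back when let go: about 5 N at 0, 9 N at the top. Locks the arm until lifted 0.010; let go between holes it rides at 0.010 on the aluminium index plate and drops in at a hole. Pin 8 mm, round nose; three 10 mm holes 0.60 rad apart; let go within 2 mm of a hole it centres itself
- pull_ring (a point): Centre of the steel pull ring on top of the index pin; 152 mm above the bench when home, 96 mm from the pivot axis. Inner diameter 40, outer 56, 5.5 mm thick. Axes turn with the arm: x level along the arm to the pivot, y left, z up. It stands across the arm, its top leaning 0.6 rad toward the pivot: the hole's axis is (0.825, 0, -0.565), so a finger slanting forward and down goes straight through
- ring_rim: Outer rim of the pull ring, 56 mm across: a hooked fingertip bears on the ring's inside only, a pinch on this rim. Origin on the pin's axis at its tip. Under the ring a red collar, 19 mm across, ends 131 mm above the bench; past the ring the space above the arm is free up to the hub knob. The ring leans, so put the tip some 30 mm through: rising inside the ring takes it back by half of the rise
- lens_center (a point): Centre of the magnifier's clear lens (97 mm across, 12 mm thick), 94 mm above the bench; it moves with the arm. The glass is not to be touched
- plate_next_center (a point): Centre of the plate still to be read: cream agar dish, 91 mm across, 15 mm high, loose on the near or the far light pad. It looks just like the counted plate; it is the one the lens does not cover at the start
- plate_done_center (a point): Centre of the counted plate, the same kind of dish, loose on the middle light pad, under the lens at the start
- tape_center (a point): Centre of a beige roll of masking tape, 106 mm across, 24 mm high, lying loose on the outer pad that holds no plate
- beaker_center (a point): Centre (half-way up) of a small clear beaker, 74 mm across, 90 mm high, standing loose on the bench to the right
- dye_center (a point): Centre (half-way up) of a small bottle with blue cap and yellow label, 45 mm across, 87 mm high, standing loose on the bench to the left
- marker_center (a point): Centre of a marker pen with a blue cap, 138 mm long, 13 mm thick, lying loose on the bench in front, to the right
- lens: The clear lens glass; origin under its centre
Mind the look-alikes: they are no part of the job. Leave any blue or purple look-alike of the part that bears plate_next_center alone.

How it is judged:
On the way, in this order (a step that is already met when the one before it is completed fails the run):
1. a fingertip hooked in the ring lifts the index pin clear of its hole (value of joint index_pin above 0.0095 m and contact force between the fingers and index_pin above 1 N), for 0.1 s.
2. the lens has been swung over the plate still to be read (horizontal distance between lens_center and plate_next_center below 0.012 m), for 0.2 s.
At the end, for the whole second after the job is handed in: The index pin is fully home (within 1.5 mm), the lens is centred over the plate still to be read (within 10 mm in plan), and the arm is at rest (value of joint index_pin below 0.0015 m and horizontal distance between lens_center and plate_next_center below 0.01 m and velocity of joint swing_arm between -0.02 and 0.02 rad/s); the robot touches nothing.
It fails at once if the ring was pinched or clamped from outside while the pin was lifted (value of joint index_pin above 0.004 m and contact force between the fingers and ring_rim above 3 N).
It fails at once if the lens glass was touched (contact force between any of the fingers, the arm and lens above 0.5 N).
It fails at once if a plate or the tape was shifted or lifted (distance of any of plate_next_center, plate_done_center, tape_center from where it was at the start of the episode above 0.008 m).
It fails at once if the beaker, the dye bottle or the marker was moved (distance of any of beaker_center, dye_center, marker_center from where it was at the start of the episode above 0.02 m).
It also fails if it takes over 45 s, if anything falls off the work surface, if the arm or the gripper's body presses on something with over 40 N, if the wrist force passes 120 N, or if a joint passes its speed limit or range.

## Robot

A 7-joint arm with a two-finger parallel gripper is mounted at the origin on a cart in front of the work surface, level with it; the furniture and walls round the work are solid. World frame = base frame: x ahead of the robot, y to its left, z up, the work surface at z = 0. Lengths are in m, angles in rad, forces in N, time in s.
With the tool pointing down it reaches from about 0.4 to 0.85 m from the base axis. Payload 10.4 kg.
Tool frame: the origin (TCP) lies on the mounting face of the last link; the fingertips stand 173 mm ahead of it and the grasp point (between the pads) lies 155 mm ahead of it (manip.tip_extent is the distance from the TCP to the fingertips, in m); z points along the fingers, y is the line along which they close (so a half turn about z gives the same grasp; the last joint's range is limited). The gripper opens to 85 mm and grips with 20 to 120 N. Pads are 22 mm wide; open, the fingers measure 114 mm over their backs; the gripper's body (76 mm by 85 mm) begins 54 mm behind the grasp point. The pads swing forward as they close: fully open they stand 13 mm farther back than shut.
Start: joints at [1.231, 0.332, -0.065, 1.46, 0.022, 1.35, -0.088], TCP at [0.195, -0.594, 0.405] pointing down, gripper open.
Joint ranges: [-2.6, 2.6], [-0.5, 2.12], [-1.47, 1.34], [0.16, 2.42], [-1.27, 4.41], [0.06, 2.06], [-2.6, 2.6]. Speed limits (rad/s): [2.22, 2.22, 2.79, 2.79, 3.14, 3.14, 3.14].

## Interface

Orientations are given as a unit quaternion [x, y, z, w].
In Python, from workcell import manip gives the robot as it stands.
- The arm moves only by the tool move_arm, never from a script. Its argument "plan" is one flat list of numbers, 7 for each row, row after row: the turn, a rotation vector about the tool's x, y, z in rad, then the shift along the tool's x, y, z in m, then the finger opening in m, from 0 to 0.0854. In form: [ax, ay, az, dx, dy, dz, gripper, ax, ay, az, dx, dy, dz, gripper, ...]. A call has 1 to 12 rows; each row is the pose to reach, as a shift and turn from the pose commanded when the call began, along the tool's axes at that moment; what a row does not reach only later rows make up. A row lasts 1/8 s, in which the tool goes at most 62.5 mm and 10.7 degrees, less where a joint would pass 70% of its speed; a pose out of reach is approached as far as the arm can. A call with a gripper value outside its range is refused whole. The fingers move at their own pace and stop on an object; "squeeze" is the grip in N (left out, the last holds). Time passes only in rows, so rows that repeat a pose let the fingers close. It gives the time, the measured TCP pose, the force, the opening and the grip force at its end, in the units of the state.
- manip.get_obs(): the state, without advancing time (a new reading comes with each control period).
- manip.camera(name): name is "scene" or "top" or "wrist"; returns a dict with "color" (480x640x3 uint8, red, green, blue), "fx", "fy", "cx", "cy" (pixels), "dist" ([k1, k2, p1, p2, k3] as OpenCV has them; the pictures are not rectified), "cam_to_world" (4x4, takes a point from camera to world coordinates); the wrist camera has in their place "mount" (4x4, takes a point from camera to tool coordinates, whose origin is the TCP and whose axes are the flange's). Camera axes: x right, y down, z forward; pixel columns grow to the right and rows downward; lengths in m; the calibration is good to about 2 mm. A picture is of the moment at which its call begins: read the wrist's pose just before it. There is no depth.
- manip.hand_in(): hands the job in; it is judged then, once.
Trained networks look in a picture, given as the dict that the camera call returned (one of the last four; its "shot" number tells which), for a name from the list of things; names that differ only in an ending like _2 or _b are one class to them, and where a whole thing is asked for, a point or a joint stands for the part that bears it (a point fixed in the world has none). Each returns a list of dicts, best first, with "conf" (0 to 1); they miss things now and then, are a little off and sometimes report something else, mostly with a low value. They report only what shows in the picture. A call takes as long as a camera call. They do not tell look-alikes from the thing itself.
- manip.look_for(picture, label): "position" ([x, y, z] in m, in the coordinates of the camera as it stood for that picture, good to about 4 mm: the middle of the surface that is visible of it).
- manip.silhouettes(picture, label): "pixels" (480x640 bool, what is visible of it).
- manip.tip_of(picture, label): "position" ([x, y, z] in m, in the coordinates of the camera as it stood for that picture, good to about 4 mm: a listed point, or the origin of a listed thing).
The state is a dict: "clock": time; "joint_pos": joint angles; "joint_velocities": joint speeds; "tau": joint torques, N m; "position": TCP position; "ee_rot": TCP orientation; "ft_force": force on the tool from outside, world axes, zero at the start; "torque": the same for the moment, N m; "grip_width": opening from 0.0 (shut) to 1.0 (fully open); "grasp_force": force on a finger pad.
Only numpy, scipy, OpenCV 4.12 (cv2) and the standard library are available. Lean on these libraries where they do the work, as an engineer would, in place of code of your own. Each camera call takes 0.05 s, during which the arm holds its last target. There are 200 camera calls.

## Working session

There is one attempt and no reset: what is moved stays moved. The work goes in short steps, Python scripts to look and compute and a tool call to move; the robot and the scene stay as the last step left them, time stands still between calls to the robot, and variables do not carry over. Pictures are saved under pics/ and viewed, at most 10 in all, crops included, and the job is handed in when it is done.

Besides the shell and the picture viewer there is one more tool, called after "Emit:" in YAML: its name, and indented under it one key for each argument. move_arm: Moves the arm, as the interface text tells. Its arguments: {"type":"object","properties":{"plan":{"type":"array","items":{"type":"number"}},"squeeze":{"type":"number"}},"required":["plan"]}

```bash
mkdir -p pics; cat > h.py <<'E'
import numpy as np, cv2
from scipy.spatial.transform import Rotation as R
from workcell import manip
def shot(n,f=None):
    o=manip.get_obs(); c=manip.camera(n)
    if n=="wrist":
        T=np.eye(4);T[:3,:3]=R.from_quat(o["ee_rot"]).as_matrix();T[:3,3]=o["position"]
        c["T"]=T@np.array(c["mount"])
    else: c["T"]=np.array(c["cam_to_world"])
    if f: cv2.imwrite("pics/"+f,c["color"][:,:,::-1])
    return c
def w(c,p): return c["T"][:3,:3]@np.array(p)+c["T"][:3,3]
def px(c,P):
    p=np.linalg.inv(c["T"])@np.append(P,1)
    K=np.array([[c["fx"],0,c["cx"]],[0,c["fy"],c["cy"]],[0,0,1]])
    return cv2.projectPoints(p[:3].reshape(1,3),np.zeros(3),np.zeros(3),K,np.array(c["dist"]))[0].ravel()
def tips(c,names):
    for n in names:
        for d in manip.tip_of(c,n)[:2]:
            P=w(c,d["position"]); print(n,round(d["conf"],2),P.round(4),px(c,P).round())
E
python3 - <<'E'
from h import *
print({k:np.round(v,3) for k,v in manip.get_obs().items()})
N="stand pivot pull_ring ring_rim lens_center plate_next_center plate_done_center tape_center beaker_center dye_center marker_center".split()
for n in("scene","top"):
    c=shot(n,n+"1.png");print(n,c["T"].round(2).tolist());tips(c,N)
E
```

```text
{'clock': np.float64(0.0), 'joint_pos': array([ 1.231,  0.333, -0.065,  1.461,  0.022,  1.35 , -0.088]), 'joint_velocities': array([-0.001, -0.   , -0.   ,  0.001, -0.001, -0.001,  0.001]), 'tau': array([ 0.0000e+00, -6.2545e+01,  4.9000e-02, -3.9160e+01,  1.6000e-02,
        1.0000e-02, -0.0000e+00]), 'position': array([ 0.195, -0.594,  0.404]), 'ee_rot': array([ 0.987,  0.158, -0.   , -0.001]), 'ft_force': array([-0.085, -0.224,  0.297]), 'torque': array([0.003, 0.012, 0.001]), 'grasp_force': np.float64(0.0), 'grip_width': np.float64(1.003)}
scene [[-0.73, -0.29, 0.62, -0.33], [-0.69, 0.29, -0.67, 1.09], [0.02, -0.91, -0.41, 0.72], [0.0, 0.0, 0.0, 1.0]]
stand 0.59 [0.7038 0.068  0.0015] [298. 262.]
pivot 0.78 [0.7    0.0666 0.0987] [299. 229.]
ring_rim 0.23 [ 0.4093 -0.1964  0.0062] [442. 264.]
lens_center 0.84 [0.5939 0.2106 0.0926] [288. 261.]
plate_next_center 0.76 [0.6927 0.2466 0.0255] [251. 277.]
plate_next_center 0.71 [ 0.6357 -0.1828  0.0019] [375. 242.]
plate_done_center 0.98 [0.5954 0.2144 0.0217] [287. 287.]
tape_center 0.87 [0.5319 0.1292 0.0266] [329. 282.]
beaker_cent
[... 309 characters left out ...]
vot 0.75 [0.6968 0.0705 0.1003] [349. 195.]
pull_ring 0.48 [0.6015 0.0612 0.1482] [351. 227.]
ring_rim 0.64 [0.5899 0.0625 0.0781] [349. 237.]
lens_center 0.69 [0.5924 0.2126 0.0949] [292. 230.]
lens_center 0.38 [0.6982 0.0716 0.1009] [348. 195.]
plate_next_center 0.75 [0.6905 0.2513 0.0213] [282. 201.]
plate_next_center 0.65 [ 0.629  -0.1821  0.0085] [437. 235.]
plate_done_center 0.55 [ 0.5411 -0.2993  0.0461] [483. 267.]
plate_done_center 0.4 [0.5935 0.2123 0.096 ] [292. 230.]
tape_center 0.7 [0.6906 0.2534 0.02  ] [281. 201.]
tape_center 0.65 [0.533  0.1296 0.0311] [322. 259.]
beaker_center 0.97 [ 0.5401 -0.3007  0.0457] [483. 268.]
marker_center 0.76 [ 0.4081 -0.1957  0.0062] [439. 316.]
```

View pics/top1.png

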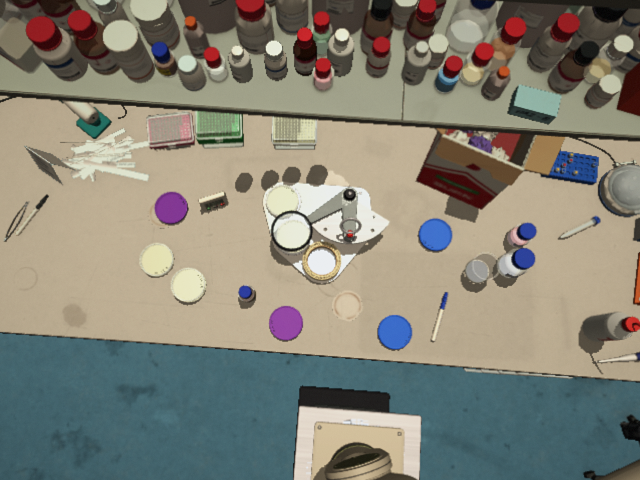

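View pics/scene1.png

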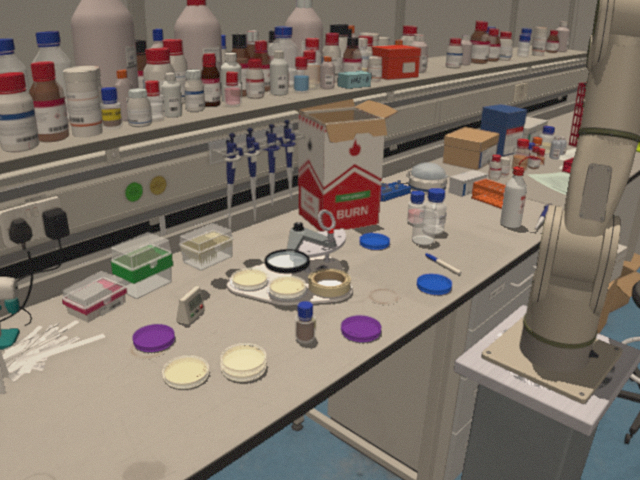

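Near pad (322,262) holds the beige tape. The far pad (283,200) holds the uncovered cream plate, so that is the target. Lens over the middle pad is at (292,230), and the ring is at about (350,232). Look-alikes I will leave alone: cream dishes (157,260) and (188,285), blue lids (435,235) and (395,332), purple lids (171,208) and (286,323). The swing is therefore -0.60, with the tail going left (+y).

```bash
cat >> h.py <<'E'
def axes(yaw):
    a=np.array([.825*np.cos(yaw),.825*np.sin(yaw),-.565]); a/=np.linalg.norm(a)
    y=np.array([np.sin(yaw),-np.cos(yaw),0.]); return np.column_stack([np.cross(y,a),y,a])
TE=manip.tip_extent
def go(ring,yaw,depth,up=0,te=None,off=.05):
    """TCP goal with the left (tool -y) finger's tip `depth` through the ring; prints the row"""
    te=te or TE-.013
    M=axes(yaw); p=np.array(ring)+(depth-te)*M[:,2]+off*M[:,1]+[0,0,up]
    o=manip.get_obs(); R0=R.from_quat(o["ee_rot"])
    print("goal",p.round(3),"rotvec",(R0.inv()*R.from_matrix(M)).as_rotvec().round(3),"shift",R0.inv().apply(p-o["position"]).round(4))
E
python3 - <<'E'
from h import *
print(TE); go([.602,.063,.152],.06,-.08)
im=cv2.imread("pics/top1.png")[150:310,230:430]; cv2.imwrite("pics/crop.png",cv2.resize(im,None,fx=3.5,fy=3.5,interpolation=2))
E
```

```text
0.1734
goal [0.407 0.001 0.288] rotvec [-0.124  0.965  0.236] shift [ 0.3871 -0.4993  0.1169]
```

View pics/crop.png

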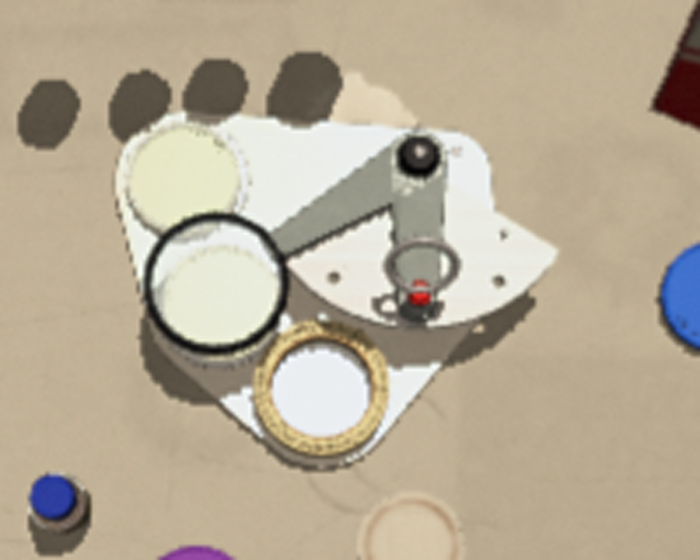

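The crop confirms it: uncovered cream plate on the far pad (185,180), tape at (320,385), ring (422,265) above the red collar, and the left index hole at (333,277). Next I move to the approach pose.

Emit:
move_arm:
  plan: [-0.124,0.965,0.236,0.387,-0.499,0.117,0.0854,-0.124,0.965,0.236,0.387,-0.499,0.117,0.0854,-0.124,0.965,0.236,0.387,-0.499,0.117,0.0854,-0.124,0.965,0.236,0.387,-0.499,0.117,0.0854,-0.124,0.965,0.236,0.387,-0.499,0.117,0.0854,-0.124,0.965,0.236,0.387,-0.499,0.117,0.0854,-0.124,0.965,0.236,0.387,-0.499,0.117,0.0854,-0.124,0.965,0.236,0.387,-0.499,0.117,0.0854,-0.124,0.965,0.236,0.387,-0.499,0.117,0.0854,-0.124,0.965,0.236,0.387,-0.499,0.117,0.0854,-0.124,0.965,0.236,0.387,-0.499,0.117,0.0854,-0.124,0.965,0.236,0.387,-0.499,0.117,0.0854]

```text
clock: 2.7
position: [0.4265, -0.0007, 0.3162]
ee_rot: [0.891, 0.027, 0.453, -0.014]
ft_force: [14.1, -38.8, 9.5]
grip_width: 0.998
grasp_force: 0.0
```

```bash
python3 - <<'E'
from h import *
go([.602,.063,.152],.06,-.08)
print(manip.get_obs()["joint_pos"].round(2))
c=shot("wrist","w1.png"); tips(c,["pivot","pull_ring","ring_rim","lens_center"])
print(np.array(c["mount"]).round(3).tolist())
E
```

```text
goal [0.407 0.001 0.288] rotvec [-0.     0.029  0.001] shift [-0.0343 -0.0031  0.001 ]
[ 0.35 -0.26 -0.43  2.41 -1.27  0.06 -0.39]
pivot 0.69 [0.6995 0.0663 0.1039] [250. 222.]
lens_center 0.78 [0.5929 0.2097 0.0932] [ 16. 343.]
[[0.001, -0.961, -0.278, 0.07], [1.0, 0.001, 0.0, -0.0], [-0.0, -0.278, 0.961, 0.03], [0.0, 0.0, 0.0, 1.0]]
```

View pics/w1.png

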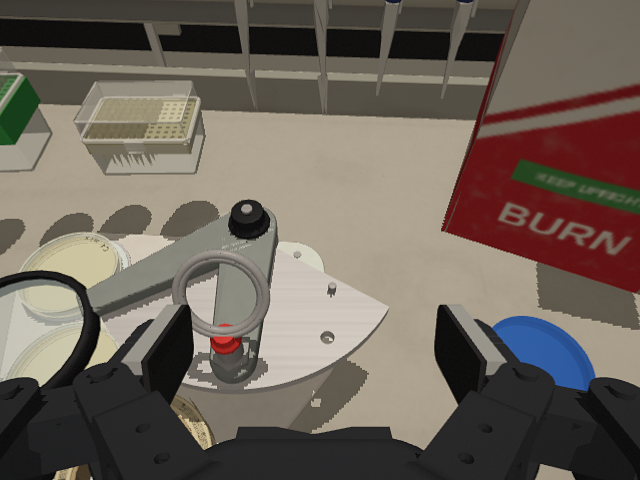

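The wrist view shows the ring centred at about (221,293), the red collar at (226,338), the hub at (249,217) and the open finger pads at (165,355) and (460,355). The arm is near its joint limits here, so I check the force and triangulate the ring from two views.

```bash
python3 - <<'E'
from h import *
from scipy.optimize import least_squares
o=manip.get_obs();print(o["ft_force"].round(1),o["torque"].round(2),o["position"].round(4),o["clock"])
cw=shot("wrist");ct=shot("top");cs=shot("scene")
for c in(cw,ct,cs): print(px(c,[.602,.063,.152]),px(c,[.5888,.063,.131]), px(c,[.699,.069,.119]))
obs=[(cw,(221.5,293)),(ct,(350.6,226)),(cs,(326,220))]
f=lambda P:np.concatenate([(px(c,P)-u)*(1 if c is cw else 1.5) for c,u in obs])
s=least_squares(f,[.6,.06,.15]);print(s.x.round(4),s.fun.round(1))
for n in["pull_ring","index_pin"]:
  for c in(cw,ct,cs):
    for d in manip.silhouettes(c,n)[:1]:
        v,u=np.where(d["pixels"]);print(n,d["conf"],u.min(),u.max(),v.min(),v.max())
go(s.x,.06,.0)
E
```

```text
[-0.1 -0.5 -0.5] [-0.02  0.8  -0.02] [ 0.426  -0.0041  0.3155] 2.95
[210.4718159  297.92301612] [212.73389272 335.81746678] [237.65049755 207.77537877]
[350.42668982 226.01791413] [349.60268819 232.92187321] [349.69685288 192.63205349]
[327.76156153 220.4824059 ] [331.41209119 229.56497527] [299.05471267 222.59461156]
[0.6074 0.059  0.1484] [-1.   0.1  2.2 -2.4  1.8  1.2]
pull_ring 0.7 163 261 247 352
pull_ring 0.62 340 359 219 236
index_pin 0.77 163 261 248 352
index_pin 0.48 340 359 218 236
index_pin 0.51 319 332 210 232
goal [0.478 0.001 0.239] rotvec [ 0.004  0.031 -0.   ] shift [-0.0306 -0.0025  0.0875]
```

```bash
python3 - <<'E'
from h import *
go([.603,.062,.151],.06,-.03)
E
```

```text
goal [0.449 0.003 0.259] rotvec [ 0.004  0.031 -0.   ] shift [-0.0319 -0.0055  0.0525]
```

Emit:
move_arm:
  plan: [0.004,0.031,0,-0.032,-0.0055,0.0525,0.0854,0.004,0.031,0,-0.032,-0.0055,0.0525,0.0854,0.004,0.031,0,-0.032,-0.0055,0.0525,0.0854,0.004,0.031,0,-0.032,-0.0055,0.0525,0.0854,0.004,0.031,0,-0.032,-0.0055,0.0525,0.0854,0.004,0.031,0,-0.032,-0.0055,0.0525,0.0854]

```text
clock: 4.15
position: [0.4288, -0.0059, 0.3046]
ee_rot: [0.896, 0.03, 0.442, -0.019]
ft_force: [0.7, -0.5, 0.7]
grip_width: 0.999
grasp_force: 0.0
```

```bash
cat >> h.py <<'E'
def overlay(c,ring,yaw,f):
    M=axes(yaw); im=c["color"][:,:,::-1].copy(); r=np.array(ring)
    for rad,col in((.02,(0,255,0)),(.028,(255,0,255))):
        q=np.array([px(c,r+rad*(np.cos(t)*M[:,0]+np.sin(t)*M[:,1])) for t in np.linspace(0,2*np.pi,60)])
        cv2.polylines(im,[q.round().astype(int)],True,col,1)
    cv2.imwrite("pics/"+f,im)
E
python3 - <<'E'
from h import *
ring=[.603,.062,.151]
go(ring,.06,-.03); o=manip.get_obs(); print(o["joint_pos"].round(2),o["ft_force"].round(1))
c=shot("wrist"); overlay(c,ring,.06,"w2.png"); tips(c,["pivot","pull_ring"]); print(px(c,ring))
E
```

```text
goal [0.449 0.003 0.259] rotvec [-0.013  0.055  0.   ] shift [-0.0238 -0.0068  0.0446]
[ 0.29 -0.22 -0.35  2.42 -1.27  0.07 -0.36] [ 0.7 -0.5  0.7]
pivot 0.67 [0.7039 0.0692 0.098 ] [245. 203.]
pivot 0.44 [0.5901 0.2132 0.0881] [  2. 333.]
[212.43016006 280.79787754]
```

View pics/w2.png

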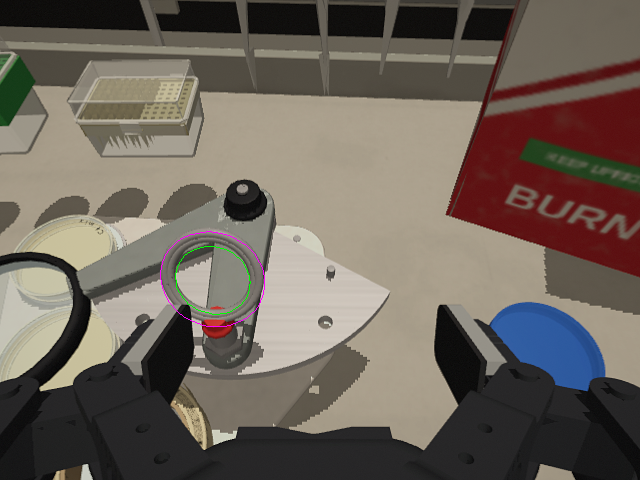

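The overlay fits the ring (centre about (213,278)) to within 1-2 mm. The arm is stuck at its j4, j5 and j6 limits with this flat tilt. I'll use a steeper finger (tilt 0.78 rad from vertical), which the 40 mm hole easily allows.

```bash
cat >> h.py <<'E'
def go2(ring,yaw,tilt,depth,up=0,off=.05,te=TE-.013,show=True):
    a=np.array([np.sin(tilt)*np.cos(yaw),np.sin(tilt)*np.sin(yaw),-np.cos(tilt)])
    y=np.array([np.sin(yaw),-np.cos(yaw),0.]); M=np.column_stack([np.cross(y,a),y,a])
    p=np.array(ring)+(depth-te)*a+off*y+[0,0,up]
    o=manip.get_obs(); R0=R.from_quat(o["ee_rot"])
    print("goal",p.round(3),"rotvec",(R0.inv()*R.from_matrix(M)).as_rotvec().round(3),"shift",R0.inv().apply(p-o["position"]).round(4))
RING=[.6035,.0615,.152]
E
python3 - <<'E'
from h import *
go2(RING,.04,.78,-.035)
E
```

```text
goal [0.468 0.006 0.291] rotvec [-0.028 -0.135  0.015] shift [ 0.0136 -0.009   0.0401]
```

Emit:
move_arm:
  plan: [-0.028,-0.135,0.015,0.0136,-0.009,0.04,0.0854,-0.028,-0.135,0.015,0.0136,-0.009,0.04,0.0854,-0.028,-0.135,0.015,0.0136,-0.009,0.04,0.0854,-0.028,-0.135,0.015,0.0136,-0.009,0.04,0.0854,-0.028,-0.135,0.015,0.0136,-0.009,0.04,0.0854,-0.028,-0.135,0.015,0.0136,-0.009,0.04,0.0854]

```text
clock: 5.05
position: [0.4683, 0.0053, 0.291]
ee_rot: [0.925, 0.018, 0.38, -0.008]
ft_force: [-0.1, -1.5, -0.1]
grip_width: 1.005
grasp_force: 0.0
```

```bash
python3 - <<'E'
from h import *
go2(RING,.04,.78,-.035); o=manip.get_obs(); print(o["joint_pos"].round(2),o["ft_force"].round(1))
go2(RING,.04,.78,.032)
go2(RING,.04,.88,.032)
E
```

```text
goal [0.468 0.006 0.291] rotvec [ 0.001 -0.001 -0.001] shift [-0.0002 -0.0007  0.    ]
[ 1.18 -0.14 -1.22  2.27 -0.6   0.16 -1.07] [-0.1 -1.5 -0.1]
goal [0.515 0.008 0.243] rotvec [ 0.001 -0.001 -0.001] shift [-0.0002 -0.0007  0.067 ]
goal [0.507 0.008 0.234] rotvec [ 0.001  0.099 -0.001] shift [-0.013  -0.0007  0.0677]
```

View image.

```bash
python3 - <<'E'
from h import *
o=manip.get_obs(); c=shot("wrist"); overlay(c,RING,.06,"t.png"); im=cv2.imread("pics/t.png")
M=R.from_quat(o["ee_rot"]).as_matrix()
for dx in(-.011,.011):
  for dy in(-.0427,-.0572):
    q=[tuple(int(v) for v in px(c,M@[dx,dy,z]+o["position"])) for z in(.12,.16,.195)]
    cv2.line(im,q[0],q[1],(255,255,0),1);cv2.line(im,q[1],q[2],(0,255,255),1)
cv2.imwrite("pics/w3.png",cv2.resize(im[180:400,60:320],None,fx=2.5,fy=2.5))
E
```

```text
(no output)
```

View pics/w3.png

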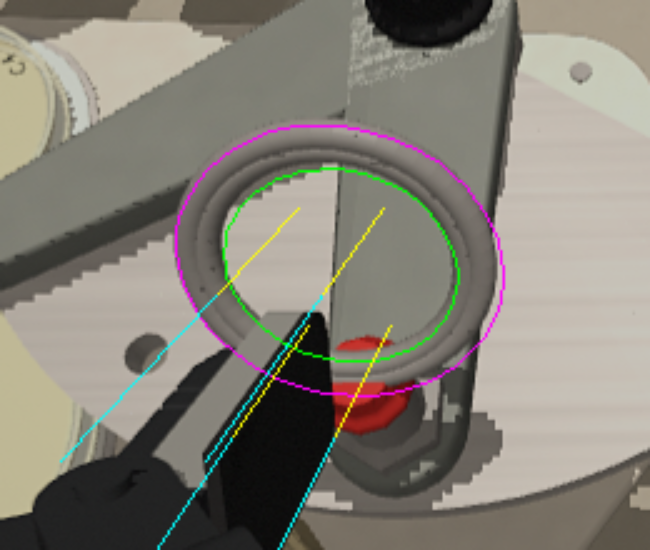

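The left fingertip is at (318,312) in the crop. Its projected section (yellow) lands centred in the ring's hole (342,264), clear of the red collar. I insert along the tool z axis.

Emit:
move_arm:
  plan: [0,0,0,0,-0.0007,0.025,0.0854,0,0,0,0,-0.0007,0.045,0.0854,0,0,0,0,-0.0007,0.067,0.0854,0,0,0,0,-0.0007,0.067,0.0854,0,0,0,0,-0.0007,0.067,0.0854]

```text
clock: 5.72
position: [0.492, -0.0033, 0.2741]
ee_rot: [0.924, 0.006, 0.382, -0.012]
ft_force: [0.6, -0.1, 0.5]
grip_width: 1.001
grasp_force: 0.0
```

```bash
python3 - <<'E'
from h import *
go2(RING,.04,.78,.032); o=manip.get_obs(); print(o["joint_pos"].round(2),o["ft_force"].round(1))
c=shot("wrist"); overlay(c,RING,.06,"w4.png")
im=cv2.imread("pics/w4.png"); cv2.imwrite("pics/w4.png",cv2.resize(im[180:400,60:320],None,fx=2.5,fy=2.5))
go2(RING,.04,.78,.032,up=.012)
go2(RING,.04,.78,.032,up=.024)
E
```

```text
goal [0.515 0.008 0.243] rotvec [ 0.002 -0.003 -0.027] shift [-0.0053 -0.0102  0.0385]
[ 0.55  0.02 -0.65  2.25  0.44  0.11 -2.07] [ 0.6 -0.1  0.5]
goal [0.515 0.008 0.255] rotvec [-0.    -0.003 -0.026] shift [ 0.0035 -0.0092  0.0293]
goal [0.515 0.008 0.267] rotvec [-0.    -0.003 -0.026] shift [ 0.012  -0.0094  0.0208]
```

View pics/w4.png

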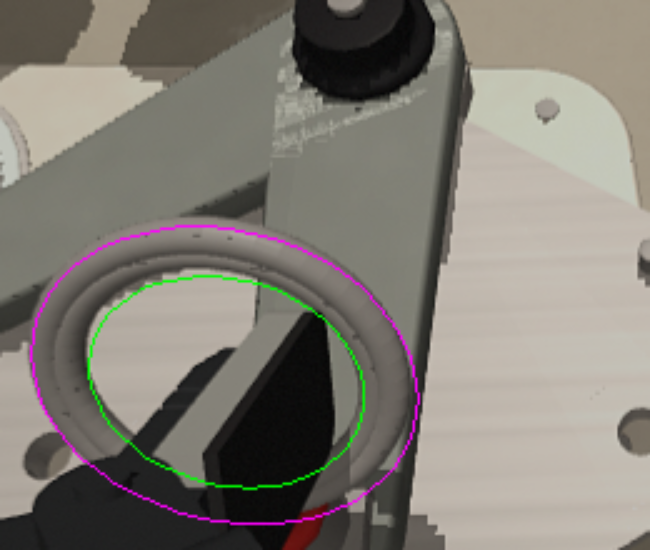

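The finger sits about 3 mm into the ring and to the right of centre. It lags because the wrist is close to singular (j6≈0.1). A slightly steeper tilt (0.70) opens j6, so I recentre first and then advance slowly.

```bash
python3 - <<'E'
from h import *
go2(RING,.04,.70,0.0)
go2(RING,.04,.70,.032)
print(manip.get_obs()["joint_pos"].round(2))
E
```

```text
goal [0.502 0.007 0.275] rotvec [-0.002 -0.083 -0.026] shift [ 0.0079 -0.0093  0.0063]
goal [0.523 0.008 0.25 ] rotvec [-0.002 -0.083 -0.026] shift [ 0.0053 -0.0092  0.0382]
[ 0.54  0.02 -0.64  2.25  0.45  0.11 -2.08]
```

Emit:
move_arm:
  plan: [-0.002,-0.083,-0.026,0.008,-0.0093,0.004,0.0854,-0.002,-0.083,-0.026,0.008,-0.0093,0.004,0.0854,-0.002,-0.083,-0.026,0.008,-0.0093,0.004,0.0854,-0.002,-0.083,-0.026,0.008,-0.0093,0.004,0.0854,-0.002,-0.083,-0.026,0.008,-0.0093,0.004,0.0854,-0.002,-0.083,-0.026,0.008,-0.0093,0.004,0.0854,-0.002,-0.083,-0.026,0.008,-0.0093,0.004,0.0854]

```text
clock: 6.65
position: [0.5003, 0.0059, 0.2776]
ee_rot: [0.939, 0.017, 0.343, -0.006]
ft_force: [0.8, -0.1, -0.2]
grip_width: 1.001
grasp_force: 0.0
```

```bash
python3 - <<'E'
from h import *
go2(RING,.04,.70,0.0)
go2(RING,.04,.70,.032)
o=manip.get_obs(); print(o["joint_pos"].round(2),o["ft_force"].round(1))
E
```

```text
goal [0.502 0.007 0.275] rotvec [ 0.003 -0.001 -0.002] shift [-0.0003 -0.0014  0.0035]
goal [0.523 0.008 0.25 ] rotvec [ 0.003 -0.001 -0.002] shift [-0.0004 -0.0015  0.0355]
[ 0.56  0.04 -0.68  2.2   0.33  0.23 -1.94] [ 0.8 -0.1 -0.2]
```

Tracking is good now. I advance 35 mm.

Emit:
move_arm:
  plan: [0.003,0,0,0,-0.0015,0.01,0.0854,0.003,0,0,0,-0.0015,0.018,0.0854,0.003,0,0,0,-0.0015,0.027,0.0854,0.003,0,0,0,-0.0015,0.0355,0.0854,0.003,0,0,0,-0.0015,0.0355,0.0854,0.003,0,0,0,-0.0015,0.0355,0.0854]

```text
clock: 7.4
position: [0.5231, 0.0084, 0.2506]
ee_rot: [0.939, 0.018, 0.343, -0.007]
ft_force: [-0.2, 0.9, 0.3]
grip_width: 1.001
grasp_force: 0.0
```

```bash
python3 - <<'E'
from h import *
go2(RING,.04,.70,.032)
go2(RING,.04,.70,.032,up=.012)
go2(RING,.04,.70,.032,up=.024)
o=manip.get_obs(); print(o["joint_pos"].round(2),o["ft_force"].round(1))
c=shot("wrist"); overlay(c,RING,.06,"w5.png")
im=cv2.imread("pics/w5.png"); cv2.imwrite("pics/w5.png",cv2.resize(im[200:460,20:320],None,fx=2.2,fy=2.2))
E
```

```text
goal [0.523 0.008 0.25 ] rotvec [-0.    -0.001 -0.001] shift [-0.0004  0.0002  0.0002]
goal [0.523 0.008 0.262] rotvec [-0.    -0.001 -0.001] shift [ 0.0073  0.0002 -0.009 ]
goal [0.523 0.008 0.274] rotvec [-0.    -0.001 -0.001] shift [ 0.015   0.0002 -0.0182]
[ 0.43  0.14 -0.57  2.17  0.66  0.19 -2.25] [-0.2  0.9  0.3]
```

View pics/w5.png

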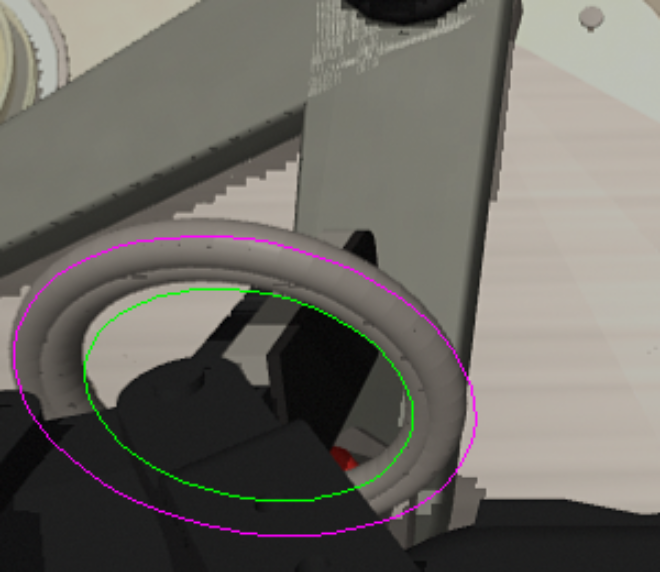

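The fingertip is through the ring, with the tip visible beyond it at (365,240) and no contact force. I lift in stages and watch the force.

Emit:
move_arm:
  plan: [0,0,0,0.0039,0,-0.0046,0.0854,0,0,0,0.0077,0,-0.0092,0.0854,0,0,0,0.0077,0,-0.0092,0.0854]

```text
clock: 7.82
position: [0.5229, 0.0082, 0.2628]
ee_rot: [0.939, 0.018, 0.343, -0.007]
ft_force: [-0.1, 1.0, -0.0]
grip_width: 1.001
grasp_force: 0.4
```

```bash
python3 - <<'E'
from h import *
o=manip.get_obs(); print(o["joint_pos"].round(2),o["ft_force"].round(1),o["position"].round(4))
E
```

```text
[ 0.49  0.12 -0.62  2.16  0.56  0.21 -2.15] [-0.1  1.  -0. ] [0.5229 0.0082 0.2628]
```

Emit:
move_arm:
  plan: [0,0,0,0.0039,0,-0.0046,0.0854,0,0,0,0.0039,0,-0.0046,0.0854]

```text
clock: 8.07
position: [0.5222, 0.0081, 0.2674]
ee_rot: [0.94, 0.018, 0.342, -0.007]
ft_force: [-2.3, 1.3, -6.4]
grip_width: 0.996
grasp_force: 2.8
```

Emit:
move_arm:
  plan: [0,0,0,0.0026,0,-0.003,0.0854,0,0,0,0.0026,0,-0.003,0.0854]

```text
clock: 8.32
position: [0.5224, 0.0081, 0.2716]
ee_rot: [0.94, 0.018, 0.342, -0.007]
ft_force: [-5.4, -0.0, -7.0]
grip_width: 0.999
grasp_force: 4.2
```

Emit:
move_arm:
  plan: [0,0,0,0.0026,0,-0.003,0.0854,0,0,0,0.0036,0,-0.0043,0.0854,0,0,0,0.0036,0,-0.0043,0.0854]

```text
clock: 8.7
position: [0.5225, 0.0081, 0.2774]
ee_rot: [0.939, 0.018, 0.342, -0.007]
ft_force: [-6.6, -0.8, -7.9]
grip_width: 1.002
grasp_force: 4.8
```

```bash
python3 - <<'E'
from h import *
o=manip.get_obs(); print(o["joint_pos"].round(2),o["ft_force"].round(1),o["position"].round(4))
c=shot("wrist"); ct=shot("top"); cs=shot("scene")
for c in(ct,cs):
  for d in manip.silhouettes(c,"pull_ring")[:1]:
    v,u=np.where(d["pixels"]);print(d["conf"],u.min(),u.max(),v.min(),v.max())
  for z in(.152,.165): print(px(c,[.6035,.0615,z]))
E
```

```text
[ 0.54  0.1  -0.68  2.15  0.45  0.24 -2.04] [-6.6 -0.8 -7.9] [0.5225 0.0081 0.2774]
0.63 343 360 217 222
[351.05807335 225.48362354]
[351.37953775 224.2921252 ]
0.68 318 334 207 232
[327.72706644 220.16257107]
[327.83860216 215.40931516]
```

Emit:
move_arm:
  plan: [0,0,0,0.001,0,-0.0012,0.0854,0,0,0,0.001,0,-0.0012,0.0854]

```text
clock: 9.2
position: [0.5225, 0.0081, 0.2789]
ee_rot: [0.94, 0.018, 0.342, -0.007]
ft_force: [-5.2, -0.2, -8.8]
grip_width: 0.997
grasp_force: 4.8
```

```bash
python3 - <<'E'
from h import *
# swing waypoints: rotate the finger's ring point about the pivot; tool yaw follows partly
o=manip.get_obs(); print(o["ft_force"].round(1),o["position"].round(4))
R0=R.from_quat(o["ee_rot"]); p0=np.array(o["position"]); M=R0.as_matrix()
piv=np.array([.699,.0685,0]); f0=np.array([.6035,.0615,.165])
tl=R0.inv().apply(f0-p0)   # ring centre in tool
for q in(.1,.2,.3,.4,.5,.6,.64):
  for k in (0,.5):
    D=R.from_rotvec([0,0,-q]); f=piv+D.apply(f0-piv); f[2]=f0[2]
    Rn=R.from_rotvec([0,0,-k*q])*R0; p=f-Rn.apply(tl)
    print(q,k,(R0.inv()*Rn).as_rotvec().round(3),R0.inv().apply(p-p0).round(4))
E
```

```text
[-5.2 -0.2 -8.8] [0.5225 0.0081 0.2789]
0.1 0 [0. 0. 0.] [ 0.0001 -0.0096  0.0001]
0.1 0.5 [-0.032  0.     0.038] [-0.0017 -0.0138 -0.0014]
0.2 0 [0. 0. 0.] [ 0.001  -0.0191  0.0008]
0.2 0.5 [-0.064  0.     0.077] [-0.0026 -0.0276 -0.0021]
0.3 0 [0. 0. 0.] [ 0.0025 -0.0284  0.0021]
0.3 0.5 [-0.096  0.     0.115] [-0.0025 -0.0414 -0.0021]
0.4 0 [0. 0. 0.] [ 0.0048 -0.0375  0.004 ]
0.4 0.5 [-0.129  0.     0.153] [-0.0016 -0.055  -0.0013]
0.5 0 [0. 0. 0.] [ 0.0077 -0.0463  0.0065]
0.5 0.5 [-0.161  0.     0.191] [ 0.0002 -0.0684  0.0002]
0.6 0 [0. 0. 0.] [ 0.0114 -0.0546  0.0096]
0.6 0.5 [-0.193  0.     0.23 ] [ 0.0028 -0.0814  0.0024]
0.64 0 [0. 0. 0.] [ 0.013  -0.0578  0.0109]
0.64 0.5 [-0.206  0.     0.245] [ 0.0041 -0.0865  0.0035]
```

The pin is lifted about 13 mm (Fz about -8.8 N). I start the swing to the left.

Emit:
move_arm:
  plan: [0,0,0,0.0001,-0.0096,0.0001,0.0854,0,0,0,0.001,-0.019,0.001,0.0854,0,0,0,0.0025,-0.0284,0.002,0.0854,0,0,0,0.0025,-0.0284,0.002,0.0854,0,0,0,0.0025,-0.0284,0.002,0.0854]

```text
clock: 9.82
position: [0.5241, 0.0378, 0.2785]
ee_rot: [0.94, 0.019, 0.342, -0.007]
ft_force: [-9.3, 2.6, -9.1]
grip_width: 1.001
grasp_force: 6.9
```

```bash
python3 - <<'E'
from h import *
o=manip.get_obs(); print(o["ft_force"].round(1),o["position"].round(4),o["joint_pos"].round(2))
for n in("top","scene"):
    c=shot(n); tips(c,["lens_center","pull_ring"])
c=shot("wrist","w6.png"); tips(c,["lens_center","pull_ring","pivot"])
E
```

```text
[-9.3  2.6 -9.1] [0.5241 0.0378 0.2785] [ 0.45  0.1  -0.65  2.14  0.58  0.27 -2.22]
lens_center 0.79 [0.6429 0.2423 0.0942] [282. 211.]
pull_ring 0.65 [0.6038 0.0933 0.1636] [339. 223.]
lens_center 0.72 [0.651  0.239  0.0939] [263. 256.]
pull_ring 0.64 [0.6112 0.0957 0.165 ] [316. 218.]
lens_center 0.63 [0.5963 0.1015 0.0854] [187. 415.]
pivot 0.87 [0.7033 0.0655 0.1004] [276. 206.]
```

View pics/w6.png

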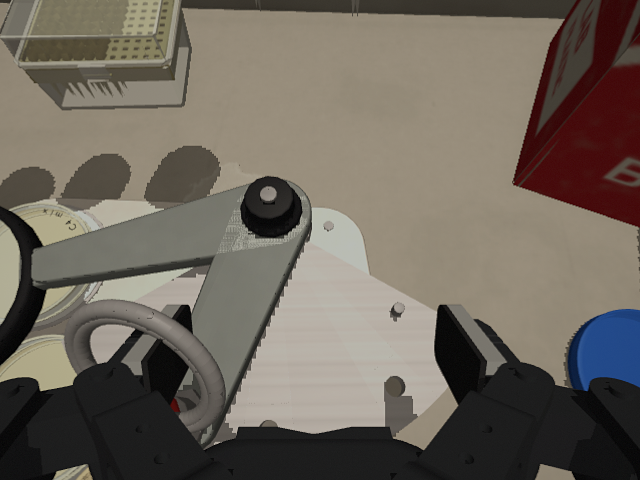

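The tail has swung about half way (angle about -0.33), the ring is still hooked, and the left and right holes are visible. I continue to just short of the target.

Emit:
move_arm:
  plan: [0,0,0,0.0023,-0.009,0.002,0.0854,0,0,0,0.005,-0.017,0.0045,0.0854,0,0,0,0.008,-0.023,0.0067,0.0854,0,0,0,0.008,-0.023,0.0067,0.0854,0,0,0,0.008,-0.023,0.0067,0.0854]

```text
clock: 10.95
position: [0.5338, 0.0621, 0.2789]
ee_rot: [0.939, 0.02, 0.342, -0.008]
ft_force: [-8.3, 6.1, -8.9]
grip_width: 1.0
grasp_force: 6.2
```

```bash
cat > m.py <<'E'
from h import *
o=manip.get_obs(); print(o["ft_force"].round(1),o["position"].round(4),o["joint_pos"].round(2))
for n in("top","scene","top","scene"):
    c=shot(n); tips(c,["lens_center","pull_ring"])
    # black lens ring, fitted as an ellipse and put on the z=.1 plane
E
python3 m.py
```

```text
[-8.3  6.1 -8.9] [0.5338 0.0621 0.2789] [ 0.37  0.13 -0.63  2.11  0.7   0.3  -2.37]
lens_center 0.78 [0.6966 0.2485 0.0914] [282. 192.]
lens_center 0.71 [0.6927 0.2566 0.02  ] [280. 200.]
pull_ring 0.45 [0.616  0.1171 0.1628] [329. 218.]
lens_center 0.96 [0.6979 0.2472 0.0932] [248. 252.]
pull_ring 0.47 [0.6242 0.1163 0.1631] [307. 220.]
lens_center 0.78 [0.6975 0.2489 0.0932] [282. 191.]
pull_ring 0.37 [0.6926 0.2538 0.0177] [281. 200.]
lens_center 0.87 [0.6972 0.2455 0.0938] [249. 252.]
pull_ring 0.71 [0.62   0.1177 0.161 ] [308. 221.]
pull_ring 0.4 [0.7042 0.0651 0.0042] [299. 260.]
```

The lens reads about -0.63 rad, roughly 0.025 past the hole. I back off about 2.5 mm and remeasure.

Emit:
move_arm:
  plan: [0,0,0,-0.0005,0.0025,-0.0004,0.0854,0,0,0,-0.0005,0.0025,-0.0004,0.0854]

```text
clock: 11.8
position: [0.5329, 0.0595, 0.2785]
ee_rot: [0.94, 0.02, 0.342, -0.008]
ft_force: [-12.2, 6.0, -8.7]
grip_width: 1.001
grasp_force: 7.3
```

```bash
python3 m.py
```

```text
[-12.2   6.   -8.7] [0.5329 0.0595 0.2785] [ 0.38  0.12 -0.63  2.11  0.69  0.3  -2.36]
lens_center 0.69 [0.6895 0.2497 0.0954] [281. 194.]
pull_ring 0.6 [0.6174 0.1165 0.1638] [330. 217.]
lens_center 0.58 [0.6918 0.251  0.0949] [249. 252.]
pull_ring 0.65 [0.6208 0.116  0.1607] [308. 221.]
pull_ring 0.21 [0.5932 0.2171 0.0208] [287. 288.]
lens_center 0.89 [0.6904 0.2511 0.0918] [280. 194.]
pull_ring 0.58 [0.6139 0.1171 0.1618] [329. 219.]
pull_ring 0.16 [ 0.4135 -0.1943  0.0051] [438. 314.]
lens_center 0.69 [0.6947 0.2487 0.0934] [249. 252.]
pull_ring 0.51 [0.6943 0.2452 0.0927] [250. 252.]
pull_ring 0.45 [0.6206 0.1135 0.1615] [309. 220.]
```

About -0.60 on average. I lower gently.

Emit:
move_arm:
  plan: [0,0,0,-0.002,0,0.0023,0.0854,0,0,0,-0.004,0,0.0046,0.0854,0,0,0,-0.0058,0,0.0069,0.0854,0,0,0,-0.0058,0,0.0069,0.0854]

```text
clock: 12.9
position: [0.533, 0.0596, 0.2696]
ee_rot: [0.939, 0.02, 0.342, -0.008]
ft_force: [-11.6, 5.5, -6.6]
grip_width: 1.002
grasp_force: 7.0
```

```bash
python3 m.py
```

```text
[-11.6   5.5  -6.6] [0.533  0.0596 0.2696] [ 0.35  0.14 -0.61  2.12  0.75  0.28 -2.42]
lens_center 0.85 [0.6893 0.2486 0.0961] [281. 194.]
lens_center 0.69 [0.4278 0.321  0.0439] [246. 292.]
pull_ring 0.56 [0.6149 0.1149 0.1536] [330. 219.]
lens_center 0.58 [0.6925 0.2472 0.0938] [250. 252.]
pull_ring 0.75 [0.6191 0.1164 0.155 ] [308. 223.]
lens_center 0.87 [0.6904 0.2451 0.0948] [283. 194.]
pull_ring 0.37 [0.6162 0.1169 0.1528] [329. 219.]
pull_ring 0.19 [ 0.5427 -0.2999  0.0442] [483. 267.]
lens_center 0.69 [0.6947 0.245  0.0959] [250. 251.]
pull_ring 0.6 [0.6197 0.1137 0.1551] [309. 223.]
```

The force fell with the spring rate (8.7→6.6 N over 9 mm), so the pin has entered the hole. I lower further, then retract.

Emit:
move_arm:
  plan: [0,0,0,-0.0025,0,0.002,0.0854,0,0,0,-0.005,0,0.003,0.0854,0,0,0,-0.007,0,0.003,0.0854,0,0,0,-0.007,0,0.003,0.0854]

```text
clock: 14.0
position: [0.5314, 0.0592, 0.2652]
ee_rot: [0.938, 0.019, 0.345, -0.009]
ft_force: [-3.3, 4.2, -1.8]
grip_width: 1.0
grasp_force: 3.4
```

```bash
cat >> m.py <<'E'
c=shot("wrist","w7.png")
E
python3 m.py
```

```text
[-3.3  4.2 -1.8] [0.5314 0.0592 0.2652] [ 0.34  0.14 -0.59  2.13  0.8   0.27 -2.46]
lens_center 0.98 [0.69   0.2496 0.0942] [281. 194.]
lens_center 0.45 [0.6994 0.0732 0.1005] [348. 194.]
pull_ring 0.64 [0.6149 0.1155 0.1503] [330. 220.]
lens_center 0.82 [0.6909 0.2454 0.0956] [251. 252.]
pull_ring 0.56 [0.6186 0.114  0.152 ] [309. 224.]
lens_center 0.66 [0.6908 0.2509 0.0952] [280. 193.]
pull_ring 0.48 [0.6159 0.116  0.1505] [330. 219.]
lens_center 0.63 [0.6899 0.2474 0.0926] [250. 253.]
pull_ring 0.71 [0.6179 0.115  0.1509] [309. 225.]
```

View pics/w7.png

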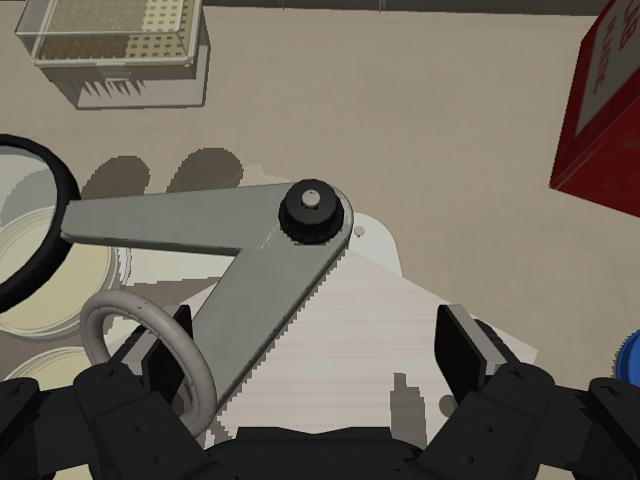

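The pin looks home (ring z about 0.151, lens at about (0.690, 0.248)). The finger lightly touches the ring's right inner side. I ease left and down, then back out.

Emit:
move_arm:
  plan: [0,0,0,-0.002,-0.003,0,0.0854,0,0,0,-0.003,-0.004,-0.002,0.0854,0,0,0,-0.003,-0.004,-0.002,0.0854]

```text
clock: 15.02
position: [0.5274, 0.0614, 0.2643]
ee_rot: [0.939, 0.018, 0.344, -0.007]
ft_force: [0.1, 0.0, 0.0]
grip_width: 0.994
grasp_force: 0.0
```

```bash
python3 m.py
```

```text
[0.1 0.  0. ] [0.5274 0.0614 0.2643] [ 0.33  0.13 -0.59  2.14  0.81  0.27 -2.48]
lens_center 0.63 [0.6894 0.2517 0.0955] [280. 194.]
pull_ring 0.46 [0.6177 0.1133 0.15  ] [331. 219.]
pull_ring 0.38 [0.428  0.3235 0.0442] [246. 292.]
lens_center 0.86 [0.6921 0.2485 0.0955] [249. 252.]
pull_ring 0.43 [0.6197 0.1126 0.1472] [309. 226.]
lens_center 0.85 [0.6919 0.2511 0.0955] [280. 193.]
pull_ring 0.62 [0.6135 0.1147 0.1486] [330. 220.]
lens_center 0.68 [0.6909 0.2482 0.0941] [250. 253.]
lens_center 0.55 [0.5346 0.1264 0.0276] [329. 281.]
pull_ring 0.48 [0.619  0.1143 0.1518] [309. 224.]
```

Contact-free. Retract.

Emit:
move_arm:
  plan: [0,0,0,0,0,-0.006,0.0854,0,0,0,0,0,-0.012,0.0854,0,0,0,0,0,-0.018,0.0854,0,0,0,0,0,-0.024,0.0854,0,0,0,0,0,-0.024,0.0854]

```text
clock: 16.3
position: [0.5116, 0.0608, 0.2822]
ee_rot: [0.939, 0.018, 0.344, -0.007]
ft_force: [0.2, 0.1, -0.0]
grip_width: 1.003
grasp_force: 0.0
```

```bash
python3 - <<'E'
from h import *
o=manip.get_obs(); print(o["ft_force"].round(1),o["position"].round(4),o["joint_pos"].round(2))
E
```

```text
[ 0.2  0.1 -0. ] [0.5116 0.0608 0.2822] [ 0.39  0.07 -0.64  2.16  0.63  0.29 -2.33]
```

Emit:
move_arm:
  plan: [0,0,0,0,0,-0.01,0.0854,0,0,0,0,0,-0.02,0.0854,0,0,0,0,0,-0.03,0.0854,0,0,0,0,0,-0.04,0.0854,0,0,0,0,0,-0.05,0.0854,0,0,0,0,0,-0.06,0.0854,0,0,0,0,0,-0.06,0.0854]

```text
clock: 17.18
position: [0.473, 0.0593, 0.3281]
ee_rot: [0.939, 0.018, 0.344, -0.007]
ft_force: [-0.1, 0.9, 0.2]
grip_width: 1.0
grasp_force: 0.0
```

```bash
python3 m.py; python3 - <<'E'
from h import *
for n in("top","scene"):
    c=shot(n); tips(c,["plate_next_center","ring_rim","tape_center","dye_center","marker_center","beaker_center"])
E
```

```text
[-0.1  0.9  0.2] [0.473  0.0593 0.3281] [ 0.4  -0.12 -0.63  2.2   0.19  0.36 -1.94]
lens_center 0.96 [0.6899 0.2528 0.0954] [280. 193.]
pull_ring 0.72 [0.6135 0.1172 0.1495] [329. 220.]
lens_center 0.87 [0.694  0.2493 0.0927] [249. 253.]
pull_ring 0.74 [0.622  0.117  0.1504] [307. 225.]
pull_ring 0.52 [ 0.5409 -0.2997  0.0485] [425. 226.]
lens_center 0.79 [0.688  0.2485 0.0958] [281. 194.]
lens_center 0.57 [0.592  0.2109 0.0261] [293. 236.]
pull_ring 0.7 [ 0.4113 -0.196   0.0044] [439. 314.]
pull_ring 0.54 [0.6157 0.1148 0.1499] [330. 219.]
lens_center 0.83 [0.6931 0.2467 0.0955] [250. 252.]
lens_center 0.44 [ 0.4102 -0.1968  0.0106] [442. 262.]
pull_ring 0.7 [0.6186 0.1171 0.1488] [308. 226.]
plate_next_center 0.94 [0.6546 0.5546 0.0071] [172. 207.]
plate_next_center 0.9 [ 0.3593 -0.0784  0.0076] [394. 331.]
ring_rim 0.59 [0.6044 0.1269 0.0795] [325. 230.]
ring_rim 0.47 [0.5933 0.2133 0.0255] [293. 236.]
tape_center 0.72 [0.5315 0.1273 0.0296] [322. 260.]
dye_center 0.84 [0.4318 0.3226 0.0446] [246. 291.]
marker_center 0.79 [ 0.41   -0.1952  0.0036] [439. 315.]
beaker_center 0.91 [ 0.54   -0.3027  0.0418] [483. 268.]
beaker_center 0.73 [0.6987 0.0721 0.0993] [348. 195.]
plate_next_center 0.89 [0.6563 0.5595 0.0069] [152. 337.]
plate_next_center 0.79 [ 0.3605 -0.082   0.0054] [434. 284.]
tape_center 0.94 [0.5341 0.1276 0.0267] [329. 282.]
dye_center 0.96 [0.4265 0.3205 0.0419] [305. 323.]
marker_center 0.47 [ 0.4116 -0.1961  0.0057] [441. 264.]
beaker_center 0.88 [ 0.5434 -0.2981  0.0471] [424. 226.]
```

```bash
python3 -c "
from workcell import manip
print(manip.hand_in())"
```

```text
the job is handed in; nothing more can be done
None
```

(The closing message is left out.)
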